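Empty the mill jar into the media box

TASK

Swing the terracotta mill jar over by its red handle bar so that all the white grinding pieces run out into the open grey box, then swing the jar back until it stands fully upright on its rest. After that, lower the red lid gently until it lies fully closed on the box, and leave the beaker, the glaze tub and the brush pot where they stand.

Things in the scene. Friction and masses are not known exactly. Their poses are not given: they have to be found in the camera images.
- stand: Fixed grey tipping stand. Origin on the table, straight below the middle of the tipping axis; z up. The axis runs along the stand's own x, 150 mm up, between two uprights at x = -76 and +76 mm (162 mm high). The jar hangs between them and tips towards the stand's -y, where the box is; its handle bar is on the +y side.
- jar (a joint): Tipping angle of the terracotta mill jar about the stand's x axis: 0 = upright on its rest, grows as its mouth goes over towards the box (stand's -y), stop at 2.35 rad (135 degrees). A stiff joint (0.45 N m): it stays where it is left. The balls roll out at about 1.6 rad; the cylinders slide out only at 2.1 to 2.3 rad.
- bar (a point): Middle of the jar's red handle bar, 15 mm thick, red over 100 mm, parallel to the stand's x axis, carried by two steel arms at x = -62 and +62 mm. With the jar upright it is 138 mm on the +y side of the axis and 58 mm above it (208 mm above the table); it turns with the jar on a circle of 150 mm radius, over the top (300 mm above the table). Free from above on both sides.
- jar_mouth (a point): Centre of the mouth of the terracotta jar; turns with the jar. Jar: outside diameter 94 mm at the bottom, 104 mm at the rim, wall 4.5 mm; upright, its centre line is 35 mm on the +y side of the tipping axis, its bottom 45 mm below the axis and its rim 70 mm above it (220 mm above the table).
- box: Fixed grey open box, outside 200 mm (its x) by 160 mm (its y) by 60 mm high, wall and floor 5 mm. Origin at the centre of its underside on the table; axes parallel to the stand's; its +y side is next to the jar, the lid's hinge is on its -y side.
- lid (a joint): Angle of the box's red lid: 0 = closed flat on the box, grows as it opens; it starts standing open at 1.6 to 1.9 rad (a little past upright, leaning away from the jar). Stiff hinge (0.25 N m): it stays where it is left.
- lid_hinge (a point): Middle of the lid's hinge line, which runs along the box's x on top of its -y wall, 60 mm above the table.
- lid_edge (a point): Middle of the lid's free edge, 158 mm from the hinge. The lid is a flat red plate 204 x 158 x 6 mm; on its outer face (upper when closed) a low grip strip 80 mm long, 14 mm wide and 10 mm high lies centred 14 mm from this edge.
- piece0_c (a point): Centre of a white ceramic grinding ball, 26 mm in diameter; starts in the jar.
- piece1_c (a point): Centre of a white ceramic grinding cylinder, 24 mm in diameter and 24 mm long; starts in the jar.
- piece2_c (a point): Centre of a white ceramic grinding ball, 26 mm in diameter; starts in the jar.
- piece3_c (a point): Centre of a white ceramic grinding cylinder, 24 mm in diameter and 24 mm long; starts in the jar.
- piece4_c (a point): Centre of a white ceramic grinding ball, 26 mm in diameter; starts in the jar.
- piece5_c (a point): Centre of a white ceramic grinding cylinder, 24 mm in diameter and 24 mm long; starts in the jar.
- beaker: Bystander: white bisque beaker, 80 mm wide, 85 mm high; origin under its centre, z up.
- tub: Bystander: closed grey glaze tub, 84 mm wide, 95 mm high; origin under its centre, z up.
- brushes: Bystander: terracotta pot with brushes, 84 mm wide, about 215 mm high with the brushes; origin under its centre, z up.

How it is judged:
By the outcome, as a careful person would: the job done as asked, in the order asked, and still so for the second after the job is handed in, with the robot touching nothing.
It also fails if it takes over 67 s, if anything falls off the work surface, if the arm or the gripper's body presses on something with over 40 N, if the wrist force passes 120 N, or if a joint passes its speed limit or range.

ROBOT

A 6-joint arm with a two-finger parallel gripper is mounted at the origin on the work surface. World frame = base frame: x ahead of the robot, y to its left, z up, the work surface at z = 0. Lengths are in m, angles in rad, forces in N, time in s.
With the tool pointing down it reaches from about 0.3 to 0.85 m from the base axis. Payload 4.2 kg.
Tool frame: the origin (TCP) lies at the very end of the fingers, on their centre line; the grasp point (between the pads) lies 19 mm behind it (robot.pinch_z is the distance from the TCP to the grasp point, in m); z points along the fingers, y is the line along which they close (so a half turn about z gives the same grasp; the last joint's range is limited). The gripper opens to 91 mm and grips with 3 to 60 N. Pads are 32 mm wide; open, the fingers measure 118 mm over their backs; the gripper's body (76 mm by 178 mm) begins 60 mm behind the grasp point.
Start: joints at [-1.217, 0.32, 1.565, -0, 1.257, -0.02], TCP at [0.21, -0.535, 0.214] pointing down, gripper open.
Joint ranges: [-3.11, 3.11], [-0.84, 2.01], [0.21, 2.61], [-1.34, 4.49], [0.05, 2.63], [-2.56, 2.56]. Speed limits (rad/s): [2.57, 2.57, 3.14, 3.14, 3.14, 3.14].

INTERFACE

Orientations are given as a 3x3 rotation matrix whose columns are the frame's x, y, z axes.
In Python, from bench import robot gives the robot as it stands. The module is installed in compiled form; this text tells all that it offers.
- The arm moves only by the tool play_rows, never from a script. Its argument "series" is a list of rows, each a list of 7 numbers: the shift along the tool's x, y, z normalised to -1 to 1, where 1 is 0.4 m, then the turn, a rotation vector about the tool's x, y, z normalised to -1 to 1, where 1 is 90 degrees, then the finger opening in mm, from 0 to 91.2. In form: [[x, y, z, wx, wy, wz, jaw], ...]. A call has exactly 10 rows; each row is the pose to reach, as a shift and turn from the pose commanded when the call began, along the tool's axes at that moment; what a row does not reach only later rows make up. A row lasts 1/12 s, in which the tool goes at most 41.7 mm and 7.16 degrees, less where a joint would pass 70% of its speed; a pose out of reach is approached as far as the arm can. A call with a number of a shift or a turn outside -1 to 1 is refused whole. A call with a gripper value outside its range is refused whole. The fingers move at their own pace and stop on an object; the grip force is fixed at half the most. Time passes only in rows, so rows that repeat a pose let the fingers close, or fill a call up. It gives the time, the measured TCP pose, the force, the opening and the grip force at its end, in the units of the state.
- robot.sense(): the state, without advancing time (a new reading comes with each control period).
- robot.snapshot(name): name is "side" or "top" or "wrist"; returns a dict with "image" (400x640x3 uint8, red, green, blue), "z_map" (400x640 float32, m along the optical axis (not along the pixel's ray), 0 where there is no reading), "fov_y" (degrees; the focal length in pixels is half the picture's height over the tangent of half this angle, whatever the lens; pixels are square), "cx", "cy" (the principal point, pixels), "k1" (the pictures are not rectified: a ray, as slopes to the right and down, at radius r is drawn at 1 + k1 r^2 times it, then the intrinsics apply), "pose" (4x4, takes a point from camera to world coordinates); the wrist camera has in their place "T_tool_cam" (4x4, takes a point from camera to tool coordinates, whose origin is the TCP and whose axes are the flange's). Camera axes: x right, y down, z forward; pixel columns grow to the right and rows downward; lengths in m; the calibration is good to about 2 mm. A picture is of the moment at which its call begins: read the wrist's pose just before it.
- robot.hand_in(): hands the job in; it is judged then, once.
The state is a dict: "t": time; "qpos": joint angles; "qd": joint speeds; "tau": joint torques, N m; "position": TCP position; "ee_rot": TCP orientation; "contact_force": force on the tool from outside, world axes, zero at the start; "ft_torque": the same for the moment, N m; "opening": finger opening in m; "grip_force": force on a finger pad.
Only numpy, scipy, OpenCV 4.12 (cv2) and the standard library are available. Lean on these libraries where they do the work, as an engineer would, in place of code of your own. Each camera call takes 0.05 s, during which the arm holds its last target. There are 200 camera calls.

## Working session

There is one attempt and no reset: what is moved stays moved. The work goes in short steps, Python scripts to look and compute and a tool call to move; the robot and the scene stay as the last step left them, time stands still between calls to the robot, and variables do not carry over. Pictures are saved under pics/ and viewed, at most 10 in all, crops included, and the job is handed in when it is done.

Besides the shell and the picture viewer there is one more tool, called as name(argument=value, ...), one argument or row to a line, values as JSON. play_rows: Moves the arm, as the interface text tells. Scaled input: -1 to 1 covers 0.4 m each way for a shift and 90 degrees each way for a turn. Its arguments: {"type":"object","properties":{"series":{"type":"array","items":{"type":"array","items":{"type":"number"}}}},"required":["series"]}

```bash
mkdir -p pics
cat > h.py <<'E'
import numpy as np, cv2
from bench import robot
def snap(n,save=None):
    s=robot.sense(); d=robot.snapshot(n)
    if 'pose' not in d:
        T=np.eye(4);T[:3,:3]=s['ee_rot'];T[:3,3]=s['position'];d['pose']=T@d['T_tool_cam']
    if save: cv2.imwrite(f'pics/{save}.png',d['image'][:,:,::-1])
    return d
def cloud(d):
    h,w=d['z_map'].shape; f=h/2/np.tan(np.radians(d['fov_y'])/2)
    K=np.array([[f,0,d['cx']],[0,f,d['cy']],[0,0,1.]])
    u,v=np.meshgrid(np.arange(w),np.arange(h))
    p=np.stack([u,v],-1).reshape(-1,1,2).astype(float)
    q=cv2.undistortPoints(p,K,np.array([d['k1'],0,0,0,0.]))[:,0].reshape(h,w,2)
    z=d['z_map'][...,None]
    P=np.concatenate([q*z,z],-1)
    return P@d['pose'][:3,:3].T+d['pose'][:3,3]
E
python3 - <<'E'
from h import *
for n in('top','side'):
    d=snap(n,n+'0');np.savez(n+'0',P=cloud(d),im=d['image'],z=d['z_map']);print(n,d['pose'],d['k1'])
s=robot.sense();print(s,getattr(robot,'pinch_z',None))
E
```

```text
top [[-0.0087086  -0.99662972  0.08156813  0.5042999 ]
 [-0.99937969  0.00589095 -0.03472064  0.18912297]
 [ 0.03412311 -0.08181991 -0.99606281  1.07050215]
 [ 0.          0.          0.          1.        ]] 0.03724716383157621
side [[-0.8580405  -0.38624385  0.33849991  0.20197475]
 [-0.51351884  0.6555564  -0.55366435  0.79147094]
 [-0.00805633 -0.64889251 -0.76083744  0.97520553]
 [ 0.          0.          0.          1.        ]] 0.018391757280819973
{'t': 0.1, 'qpos': array([-1.21699244e+00,  3.20219596e-01,  1.56553655e+00, -2.49720897e-05,
        1.25741208e+00, -2.00300595e-02]), 'qd': array([-0.00017561, -0.00153838, -0.00262531,  0.00088296,  0.00073598,
       -0.0002746 ]), 'tau': array([-7.03953701e-04, -4.13332701e+01, -2.32510078e+01,  7.28388224e-02,
        4.22111875e-02, -3.91728361e-05]), 'position': array([ 0.2098042 , -0.53487458,  0.21321712]), 'ee_rot': array([[ 9.30931268e-01,  3.65193992e-01, -5.68171599e-04],
       [ 3.65194433e-01, -9.30930108e-01,  1.46975550e-03],
       [ 7.81782937e-06, -1.57573445e-03, -9.99998758e-01]]), 'contact_force': array([-0.62733173, -0.5406605 ,  0.07598311]), 'ft_torque': array([ 0.05477675, -0.00014136, -0.00750127]), 'grip_force': 0.0, 'opening': 0.09144311422811978} 0.0188
```

View pics/top0.png

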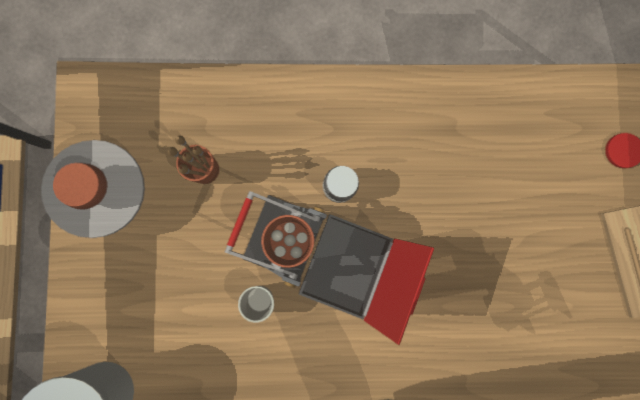

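View pics/side0.png

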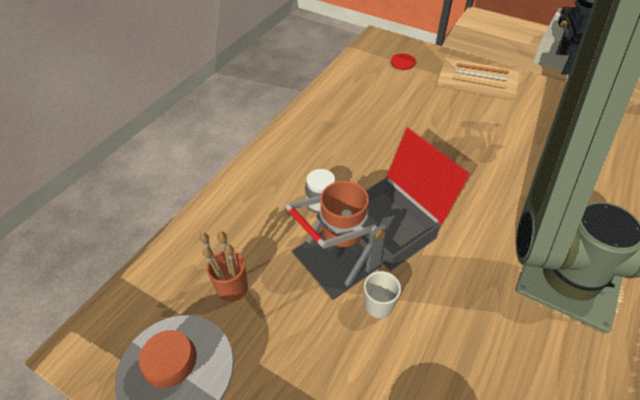

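The top view shows the bar at about (239,222), the jar at (288,241), the box centred near (345,265) and the lid near (400,290). The tub is at (341,183), the beaker at (256,304) and the brushes at (195,163).

Run:
```python
from h import *
def red(im):
    h=cv2.cvtColor(im,cv2.COLOR_RGB2HSV);return ((h[...,0]<5)|(h[...,0]>175))&(h[...,1]>200)&(h[...,2]>90)
np.set_printoptions(precision=4,suppress=True)
B=[];L=[]
for n in('top0','side0'):
    D=np.load(n+'.npz');P,im,z=D['P'],D['im'],D['z'];m=(red(im)&(z>0)).astype(np.uint8)
    k,lab,st,c=cv2.connectedComponentsWithStats(m)
    for i in range(1,k):
        if st[i,4]<60: continue
        q=P[cv2.erode((lab==i).astype(np.uint8),np.ones((2,2)))>0];cc=q.mean(0);w,v=np.linalg.eigh(np.cov((q-cc).T))
        t=(q-cc)@v
        print(n,c[i],st[i,4],'mean',cc,'ext',np.ptp(t,axis=0),'axes',v.T.tolist()[2],'nrm',v[:,0], 'z',q[:,2].min(),q[:,2].max())
D=np.load('top0.npz');P=D['P']
# box rim points z 55..65 near
m=np.zeros(P.shape[:2],bool);m[200:330,290:400]=1
q=P[m&(abs(P[...,2]-.06)<.004)&~red(D['im'])];print('rim',len(q),cv2.minAreaRect((q[:,:2]*1000).astype(np.float32)))
# jar rim
m[:]=0;m[205:275,255:320]=1
q=P[m&(abs(P[...,2]-.22)<.004)];print('jar rim',len(q),q.mean(0),cv2.minEnclosingCircle((q[:,:2]*1000).astype(np.float32)))
for nm,(u,v),zt in (('tub',(341,183),.095),('beaker',(256,304),.085),('brush',(195,163),.1)):
    m[:]=0;m[v-28:v+28,u-28:u+28]=1
    q=P[m&(P[...,2]>zt-.01)&(P[...,2]<zt+.01)];print(nm,cv2.minEnclosingCircle((q[:,:2]*1000).astype(np.float32)))
```

```text
side0 [402.5858  61.041 ] 268 mean [ 0.7147 -0.6076  0.0132] ext [0.0165 0.0733 0.0858] axes [0.43712853191822415, -0.8993902742362452, 0.003972554879359716] nrm [-0.      0.0044  1.    ] z 0.002231478122214914 0.01876167605043888
side0 [426.7948 174.6143] 3796 mean [ 0.3916 -0.0047  0.1406] ext [0.0144 0.1534 0.1975] axes [-0.9305621996712568, 0.3658137229298095, -0.015307274715806443] nrm [0.3407 0.8805 0.3296] z 0.0612291655627214 0.2094709084853933
side0 [304.602  224.2139] 201 mean [0.5354 0.3216 0.2142] ext [0.0076 0.0104 0.0899] axes [-0.929977146410292, 0.3676076611121193, 0.002667329422425248] nrm [0.0136 0.0271 0.9995] z 0.21040004425807124 0.21804806402768862
rim 642 ((473.89208984375, 121.27996826171875), (250.03195190429688, 245.7464599609375), 68.582275390625)
jar rim 383 [0.499  0.2207 0.2202] ((498.9743347167969, 219.64097595214844), 51.704986572265625)
tub ((632.849609375, 98.94591522216797), 36.38227081298828)
beaker ((358.7705078125, 296.82391357421875), 40.4830322265625)
brush ((675.7611694335938, 433.778564453125), 41.725730895996094)
```

```bash
cat > loc.py <<'E'
import numpy as np
ex=np.array([.930,-.3675,0]);ey=np.array([.3675,.930,0]);O=np.array([.4861,.1871,0])
S=lambda p:np.stack([(p-O)@ex,(p-O)@ey,p[...,2]],-1)
W=lambda x,y,z:O+x*ex+y*ey+np.array([0,0,z])
E
python3 - <<'E'
from h import *; from loc import *
np.set_printoptions(precision=4,suppress=True)
for n in('top0','side0'):
    D=np.load(n+'.npz');P,im,z=D['P'],D['im'].astype(int),D['z'];Q=S(P)
    red=(im[...,0]>90)&(im[...,1]<.35*im[...,0])&(z>0)
    near=(abs(Q[...,0])<.16)&(Q[...,1]>-.3)&(Q[...,1]<.2)
    b=Q[red&near&(Q[...,1]>.09)&(Q[...,2]>.18)]
    print(n,'bar',len(b),b.min(0),b.max(0),b.mean(0))
    w,v=np.linalg.eigh(np.cov(b.T));print('  axis',v[:,2])
    l=Q[red&near&(Q[...,1]<-.12)];print('  lid',len(l),np.percentile(l,1,0),np.percentile(l,99,0))
    sel=l[np.argsort(l[:,2])];A=np.polyfit(sel[:,2]-.06,sel[:,1],1);print('  lid y = a*(z-.06)+b',A,'deg',90-np.degrees(np.arctan(A[0])))
    up=Q[near&(abs(Q[...,2]-.162)<.004)&(abs(Q[...,1])<.03)];print('  upright top',len(up),up.min(0) if len(up) else'',up.max(0) if len(up) else '')
    r=Q[near&~red&(abs(Q[...,2]-.06)<.003)&(Q[...,1]<0)&(abs(Q[...,0])<.13)];print('  rim',len(r),np.percentile(r,[1,99],axis=0).tolist())
    j=Q[near&(abs(Q[...,2]-.218)<.005)&(abs(Q[...,0])<.06)&(Q[...,1]<.1)];print('  jar',cv2.minEnclosingCircle((j[:,:2]*1000).astype(np.float32)))
E
```

```text
top0 bar 165 [-0.0469  0.1347  0.211 ] [0.0475 0.1432 0.2201] [0.0019 0.1392 0.2157]
  axis [-0.9999  0.0026  0.0097]
  lid 3639 [-0.1052 -0.2415  0.0714] [ 0.0879 -0.1919  0.2112]
  lid y = a*(z-.06)+b [-0.3355 -0.1879] deg 108.54683372724611
  upright top 329 [-0.0864 -0.0196  0.158 ] [0.0868 0.0229 0.166 ]
  rim 529 [[-0.10807229253654352, -0.19012223423093258, 0.05725542769037677], [0.11733414099104113, -0.028387341076491674, 0.06292909817838745]]
  jar ((-18.51654815673828, -76.78850555419922), 164.86683654785156)
side0 bar 229 [-0.0485  0.1362  0.2084] [0.0484 0.1498 0.218 ] [-0.0011  0.1434  0.2138]
  axis [-1.     0.008  0.002]
  lid 3955 [-0.1089 -0.2373  0.0687] [ 0.0873 -0.1877  0.2088]
  lid y = a*(z-.06)+b [-0.3484 -0.185 ] deg 109.20593534831981
  upright top 188 [-0.088  -0.0137  0.158 ] [0.0458 0.0289 0.166 ]
  rim 366 [[-0.11061248746705513, -0.1884822515873956, 0.057054466356377995], [0.09091573001320397, -0.009563289033627357, 0.0629276716800183]]
  jar ((23.69593620300293, -72.32188415527344), 165.8328399658203)
```

```bash
cat >> loc.py <<'E'
from scipy.spatial.transform import Rotation as Ro
def Rd(tx):  # tool down, tool x along tx (world)
    z=np.array([0,0,-1.]);return np.stack([tx,np.cross(z,tx),z],1)
def rows(p0,R0,targets):
    out=[]
    for p,R in targets:
        out.append(np.r_[R0.T@(p-p0)/.4, Ro.from_matrix(R0.T@R).as_rotvec()/(np.pi/2)])
    print('\n'.join(str([round(float(a),3) for a in r]) for r in out))
E
python3 - <<'E'
from loc import *; from bench import robot
s=robot.sense();p0=s['position'];R0=s['ee_rot']
yaw=lambda a:Rd(np.array([np.cos(np.radians(a)),np.sin(np.radians(a)),0]))
T=W(.001,.139,.189+.12);print(T)
p0=np.array(p0)
a=[(p0+(T-p0)*f+np.array([0,0,dz]),yaw(21.4+137.1*f)) for f,dz in((.42,.05),(.8,.02),(1,0))]
rows(p0,R0,a[:1]);rows(*a[0],a[1:2]);rows(*a[1],a[2:])
E
```

```text
[0.5381125 0.3160025 0.309    ]
[0.647, -0.706, -0.224, -0.001, -0.001, -0.64]
[0.853, 0.152, -0.016, 0.0, 0.0, -0.579]
[0.213, 0.403, 0.002, 0.0, 0.0, -0.305]
```

play_rows(
  series=[
    [0.1,-0.1,-0.1,0,0,-0.08,91],
    [0.16,-0.18,-0.22,0,0,-0.16,80],
    [0.25,-0.27,-0.224,0,0,-0.24,60],
    [0.33,-0.36,-0.224,0,0,-0.32,45],
    [0.42,-0.45,-0.224,0,0,-0.4,45],
    [0.5,-0.54,-0.224,0,0,-0.48,45],
    [0.57,-0.62,-0.224,0,0,-0.55,45],
    [0.62,-0.68,-0.224,0,0,-0.6,45],
    [0.647,-0.706,-0.224,0,0,-0.64,45],
    [0.647,-0.706,-0.224,0,0,-0.64,45],
  ],
)

```text
t: 0.93
position: [0.3478, -0.1752, 0.3035]
ee_rot: [[0.188, 0.982, 0.0], [0.982, -0.188, 0.001], [0.001, 0.0, -1.0]]
contact_force: [0.8, -1.0, 0.1]
opening: 0.0452
grip_force: 0.0
```

play_rows(
  series=[
    [0.09,0.016,0,0,0,-0.065,45],
    [0.18,0.032,0,0,0,-0.13,45],
    [0.27,0.048,0,0,0,-0.19,45],
    [0.36,0.064,0,0,0,-0.25,45],
    [0.45,0.08,0,0,0,-0.31,45],
    [0.54,0.096,0,0,0,-0.37,45],
    [0.63,0.112,0,0,0,-0.43,45],
    [0.72,0.128,0,0,0,-0.5,45],
    [0.8,0.14,-0.01,0,0,-0.54,45],
    [0.853,0.152,-0.016,0,0,-0.579,45],
  ],
)

```text
t: 1.77
position: [0.4727, 0.1484, 0.3095]
ee_rot: [[-0.662, 0.75, -0.001], [0.75, 0.662, 0.001], [0.001, -0.0, -1.0]]
contact_force: [0.6, -0.6, 0.1]
opening: 0.0451
grip_force: 0.0
```

play_rows(
  series=[
    [0.04,0.07,0,0,0,-0.05,45],
    [0.08,0.14,0,0,0,-0.1,45],
    [0.12,0.22,0,0,0,-0.15,45],
    [0.16,0.3,0,0,0,-0.2,45],
    [0.19,0.35,0,0,0,-0.25,45],
    [0.2,0.38,0,0,0,-0.28,45],
    [0.213,0.403,0.002,0,0,-0.305,45],
    [0.213,0.403,0.002,0,0,-0.305,45],
    [0.213,0.403,0.002,0,0,-0.305,45],
    [0.213,0.403,0.002,0,0,-0.305,45],
  ],
)

```text
t: 2.6
position: [0.5375, 0.315, 0.3089]
ee_rot: [[-0.93, 0.366, -0.001], [0.366, 0.93, -0.001], [0.0, -0.001, -1.0]]
contact_force: [0.4, 0.7, 0.1]
opening: 0.0451
grip_force: 0.0
```

Run:
```python
from h import *; from loc import *
np.set_printoptions(precision=4,suppress=True)
s=robot.sense();p0=s['position'];R0=s['ee_rot'];print(s['t'],p0,S(p0),R0,s['qpos'])
d=snap('wrist','w1');P=S(cloud(d));im=d['image'].astype(int)
red=(im[...,0]>90)&(im[...,1]<.35*im[...,0])&(d['z_map']>0)&(P[...,1]>.09)&(P[...,2]>.17)
b=P[red];print(len(b),b.min(0),b.max(0),b.mean(0))
rows(p0,R0,[(W(.001,.139,.189),Rd(-ex))])
```

```text
2.6 [0.5375 0.315  0.3089] [0.0008 0.1378 0.3089] [[-0.9305  0.3663 -0.0007]
 [ 0.3663  0.9305 -0.0009]
 [ 0.0003 -0.0011 -1.    ]] [ 0.5118  0.36    1.2695 -0.0004  1.5131 -0.6839]
1719 [-0.0492  0.1338  0.2086] [0.0474 0.1475 0.218 ] [-0.0033  0.1403  0.215 ]
[-0.001, 0.003, 0.3, -0.001, -0.0, 0.001]
```

play_rows(
  series=[
    [0,0.004,0.07,0,0,0,45],
    [0,0.004,0.14,0,0,0,45],
    [0,0.004,0.21,0,0,0,45],
    [0,0.004,0.26,0,0,0,45],
    [0,0.004,0.29,0,0,0,45],
    [0,0.004,0.3,0,0,0,40],
    [0,0.004,0.3,0,0,0,25],
    [0,0.004,0.3,0,0,0,10],
    [0,0.004,0.3,0,0,0,0],
    [0,0.004,0.3,0,0,0,0],
  ],
)

```text
t: 3.48
position: [0.539, 0.3173, 0.1906]
ee_rot: [[-0.931, 0.365, 0.002], [0.365, 0.931, 0.001], [-0.002, 0.002, -1.0]]
contact_force: [0.1, -1.2, 1.0]
opening: 0.0163
grip_force: 2.5
```

play_rows(
  series=[
    [0,0,0,0,0,0,0],
    [0,0,0,0,0,0,0],
    [0,0,0,0,0,0,0],
    [0,0,0,0,0,0,0],
    [0,0,0,0,0,0,0],
    [0,0,0,0,0,0,0],
    [0,0,0,0,0,0,0],
    [0,0,0,0,0,0,0],
    [0,0,0,0,0,0,0],
    [0,0,0,0,0,0,0],
  ],
)

```text
t: 4.32
position: [0.5388, 0.3167, 0.1905]
ee_rot: [[-0.931, 0.365, 0.002], [0.365, 0.931, -0.0], [-0.002, 0.0, -1.0]]
contact_force: [-1.3, -3.3, 6.7]
opening: 0.0141
grip_force: 30.0
```

```bash
cat >> loc.py <<'E'
def arc(p0,phis,a0=22.8,R=.15):
    for f in phis:
        t=np.radians(a0+f);t0=np.radians(a0+p0);print(f,round(R*(np.cos(t)-np.cos(t0))/.4,3),round(-R*(np.sin(t)-np.sin(t0))/.4,3))
E
python3 - <<'E'
from loc import *
arc(0,[3,6,10,15,20,25,30,35,40,40]);arc(40,[44,49,54,59,64,69,74,78,81,83]);arc(83,range(85,105,2));arc(103,[106,109,112,115,118,121,124,127,130,132])
E
```

```text
3 -0.008 -0.018
6 -0.017 -0.035
10 -0.03 -0.058
15 -0.049 -0.085
20 -0.071 -0.109
25 -0.094 -0.132
30 -0.119 -0.153
35 -0.146 -0.172
40 -0.174 -0.188
40 -0.174 -0.188
44 -0.024 -0.011
49 -0.054 -0.023
54 -0.086 -0.032
59 -0.118 -0.038
64 -0.15 -0.041
69 -0.183 -0.041
74 -0.216 -0.039
78 -0.242 -0.035
81 -0.261 -0.031
83 -0.274 -0.027
85 -0.013 0.004
87 -0.025 0.008
89 -0.037 0.013
91 -0.049 0.018
93 -0.061 0.023
95 -0.073 0.029
97 -0.084 0.035
99 -0.096 0.042
101 -0.107 0.049
103 -0.117 0.057
106 -0.016 0.012
109 -0.031 0.025
112 -0.045 0.038
115 -0.058 0.052
118 -0.071 0.067
121 -0.083 0.083
124 -0.094 0.099
127 -0.105 0.116
130 -0.114 0.133
132 -0.12 0.144
```

play_rows(
  series=[
    [0,-0.008,-0.018,0,0,0,0],
    [0,-0.017,-0.035,0,0,0,0],
    [0,-0.03,-0.058,0,0,0,0],
    [0,-0.049,-0.085,0,0,0,0],
    [0,-0.071,-0.109,0,0,0,0],
    [0,-0.094,-0.132,0,0,0,0],
    [0,-0.119,-0.153,0,0,0,0],
    [0,-0.146,-0.172,0,0,0,0],
    [0,-0.174,-0.188,0,0,0,0],
    [0,-0.174,-0.188,0,0,0,0],
  ],
)

```text
t: 5.15
position: [0.5141, 0.2546, 0.2689]
ee_rot: [[-0.931, 0.366, 0.007], [0.366, 0.931, 0.009], [-0.004, 0.011, -1.0]]
contact_force: [1.2, 6.0, 8.2]
opening: 0.0143
grip_force: 30.0
```

Run:
```python
from h import *; from loc import *
s=robot.sense();print(S(s['position']),s['ft_torque'],s['contact_force'],'expect bar',.15*np.cos(np.radians(62.8)),.15+.15*np.sin(np.radians(62.8)))
snap('side','s2')
```

```text
[0.00124333 0.07301614 0.26887037] [ 1.29297519 -0.33317949 -0.10992586] [1.24700241 6.00016792 8.24794306] expect bar 0.06856468905880413 0.2834124559936946
```

View pics/s2.png

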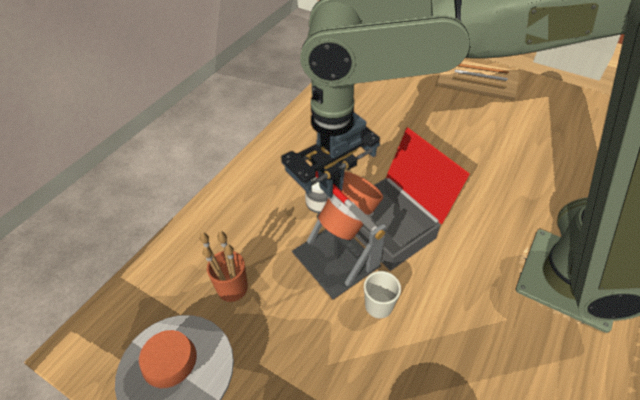

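The side view shows the jar tipped about 38° with the bar in the grip (345,195), and the box and lid clear. I'll carry on.

play_rows(
  series=[
    [0,-0.024,-0.016,0,0,0,0],
    [0,-0.054,-0.031,0,0,0,0],
    [0,-0.086,-0.042,0,0,0,0],
    [0,-0.118,-0.048,0,0,0,0],
    [0,-0.15,-0.051,0,0,0,0],
    [0,-0.183,-0.051,0,0,0,0],
    [0,-0.216,-0.049,0,0,0,0],
    [0,-0.242,-0.045,0,0,0,0],
    [0,-0.261,-0.041,0,0,0,0],
    [0,-0.274,-0.037,0,0,0,0],
  ],
)

```text
t: 6.03
position: [0.4731, 0.1518, 0.2817]
ee_rot: [[-0.931, 0.366, 0.004], [0.366, 0.931, 0.006], [-0.002, 0.007, -1.0]]
contact_force: [-1.1, 3.5, 8.5]
opening: 0.0143
grip_force: 30.0
```

Run:
```python
from h import *; from loc import *
s=robot.sense();print(s['t'],S(s['position']),s['ft_torque'],s['contact_force'],'expect bar',.15*np.cos(np.radians(105.8)),.15+.15*np.sin(np.radians(105.8)))
```

```text
6.0333 [ 0.00088597 -0.03758696  0.28167513] [ 1.13846759 -0.09771681 -0.09904776] [-1.12438091  3.52354175  8.51867112] expect bar -0.04084203705608613 0.2943326990293928
```

play_rows(
  series=[
    [0,-0.013,0.002,0,0,0,0],
    [0,-0.025,0.006,0,0,0,0],
    [0,-0.037,0.011,0,0,0,0],
    [0,-0.049,0.016,0,0,0,0],
    [0,-0.061,0.021,0,0,0,0],
    [0,-0.073,0.027,0,0,0,0],
    [0,-0.084,0.033,0,0,0,0],
    [0,-0.096,0.04,0,0,0,0],
    [0,-0.107,0.047,0,0,0,0],
    [0,-0.117,0.055,0,0,0,0],
  ],
)

```text
t: 6.87
position: [0.4552, 0.107, 0.2577]
ee_rot: [[-0.931, 0.365, -0.0], [0.365, 0.931, 0.001], [0.001, 0.001, -1.0]]
contact_force: [-1.3, 4.0, 4.2]
opening: 0.0144
grip_force: 30.0
```

play_rows(
  series=[
    [0,-0.016,0.012,0,0,0,0],
    [0,-0.031,0.025,0,0,0,0],
    [0,-0.045,0.038,0,0,0,0],
    [0,-0.058,0.052,0,0,0,0],
    [0,-0.071,0.067,0,0,0,0],
    [0,-0.083,0.083,0,0,0,0],
    [0,-0.094,0.099,0,0,0,0],
    [0,-0.105,0.116,0,0,0,0],
    [0,-0.114,0.133,0,0,0,0],
    [0,-0.117,0.139,0,0,0,0],
  ],
)

```text
t: 7.7
position: [0.4378, 0.0629, 0.2005]
ee_rot: [[-0.931, 0.366, -0.002], [0.366, 0.931, 0.0], [0.002, -0.001, -1.0]]
contact_force: [-2.2, 4.4, 3.6]
opening: 0.0142
grip_force: 30.0
```

Run:
```python
from h import *; from loc import *
s=robot.sense();q=S(s['position']);print(s['t'],q,s['ft_torque'],s['contact_force'],'ang from centre z.153',np.degrees(np.arctan2(q[2]+.0188-.153,q[1]))-22.8,s['qpos'])
snap('top','t3')
```

```text
7.7 [ 0.00068242 -0.1332611   0.20053585] [ 1.26695237  0.09570399 -0.11116771] [-2.15314152  4.35959114  3.58931293] ang from centre z.153 130.73640476461657 [ 1.16376474e-01  1.21225232e-01  1.86556404e+00  5.05913983e-04
  1.15693572e+00 -1.08016251e+00]
```

View pics/t3.png

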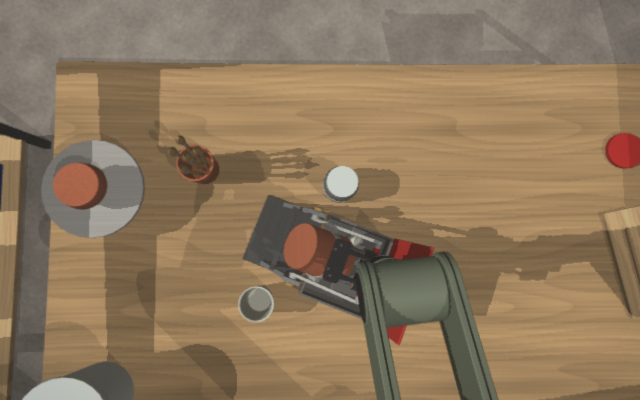

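The jar is tipped to about 131°, mouth over the box near (345,265), with the view blocked by the arm. I'll go to the stop and dwell.

play_rows(
  series=[
    [0,-0.003,0.006,0,0,0,0],
    [0,-0.006,0.012,0,0,0,0],
    [0,-0.008,0.018,0,0,0,0],
    [0,-0.008,0.018,0,0,0,0],
    [0,-0.008,0.018,0,0,0,0],
    [0,-0.008,0.018,0,0,0,0],
    [0,-0.008,0.018,0,0,0,0],
    [0,-0.008,0.018,0,0,0,0],
    [0,-0.008,0.018,0,0,0,0],
    [0,-0.008,0.018,0,0,0,0],
  ],
)

```text
t: 8.58
position: [0.4367, 0.0602, 0.1939]
ee_rot: [[-0.931, 0.365, -0.002], [0.365, 0.931, -0.0], [0.002, -0.001, -1.0]]
contact_force: [-2.9, 2.7, 0.0]
opening: 0.0142
grip_force: 30.0
```

Run:
```python
from h import *; from loc import *
s=robot.sense();q=S(s['position']);print(s['t'],q,s['contact_force'],'ang',np.degrees(np.arctan2(q[2]+.0188-.153,q[1]))-22.8)
a=snap('wrist')['image'];b=snap('side')['image']
c=b[120:300,300:480];c=cv2.resize(c,(400,400),interpolation=cv2.INTER_CUBIC)
a=cv2.resize(a,(400,250));a=np.pad(a,((0,150),(0,0),(0,0)))
cv2.imwrite('pics/m4.png',np.hstack([a,c])[:,:,::-1])
```

```text
8.5833 [ 0.00067834 -0.13612914  0.19391767] [-2.88956725  2.69222058  0.01665127] ang 133.51370941126044
```

View pics/m4.png

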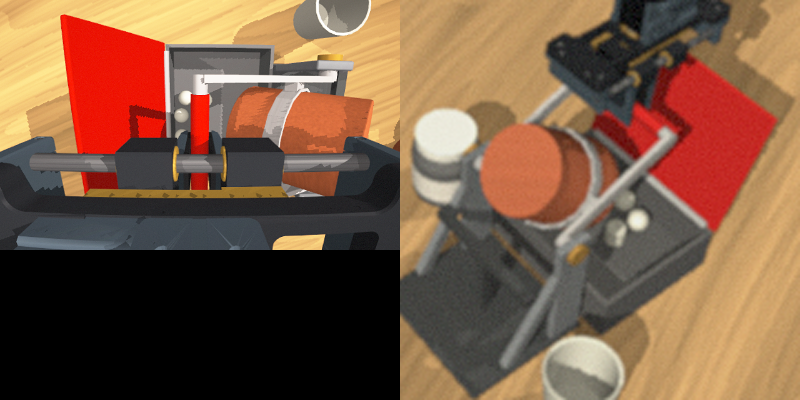

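Three or so white pieces lie in the box (wrist crop about (182,110), side crop about (625,220)); the rest are hidden. I'll wiggle once at full tip, then swing back and count.

play_rows(
  series=[
    [0,0.013,-0.023,0,0,0,0],
    [0,0.026,-0.045,0,0,0,0],
    [0,0.013,-0.023,0,0,0,0],
    [0,-0.001,0.002,0,0,0,0],
    [0,0.013,-0.023,0,0,0,0],
    [0,0.026,-0.045,0,0,0,0],
    [0,0.013,-0.023,0,0,0,0],
    [0,-0.001,0.003,0,0,0,0],
    [0,-0.001,0.003,0,0,0,0],
    [0,-0.001,0.003,0,0,0,0],
  ],
)

```text
t: 9.52
position: [0.4366, 0.06, 0.1937]
ee_rot: [[-0.931, 0.365, -0.002], [0.365, 0.931, -0.0], [0.002, -0.001, -1.0]]
contact_force: [-6.1, 0.2, -1.9]
opening: 0.0141
grip_force: 30.0
```

Run:
```python
from loc import *; from bench import robot
s=robot.sense();q=S(s['position']);print(s['t'],q,s['contact_force'],'ang',np.degrees(np.arctan2(q[2]+.0188-.153,q[1]))-22.8)
arc(134,[131,127,122,117,112,107,102,97,92,87]);arc(87,[82,77,72,67,62,57,52,47,42,37]);arc(37,[33,29,25,20,16,12,9,6,3,0])
```

```text
9.5167 [ 0.0006975  -0.13637067  0.1936721 ] [-6.12633764  0.19724219 -1.85257257] ang 133.63768333551386
131 0.008 -0.018
127 0.021 -0.041
122 0.038 -0.068
117 0.058 -0.094
112 0.08 -0.118
107 0.105 -0.14
102 0.131 -0.16
97 0.158 -0.178
92 0.187 -0.193
87 0.218 -0.205
82 0.031 -0.01
77 0.063 -0.017
72 0.096 -0.021
67 0.128 -0.022
62 0.161 -0.021
57 0.193 -0.016
52 0.225 -0.009
47 0.257 0.001
42 0.287 0.014
37 0.316 0.029
33 0.022 0.014
29 0.043 0.029
25 0.063 0.046
20 0.087 0.069
16 0.104 0.089
12 0.119 0.11
9 0.13 0.126
6 0.14 0.143
3 0.149 0.161
0 0.157 0.179
```

play_rows(
  series=[
    [0,0.008,-0.018,0,0,0,0],
    [0,0.021,-0.041,0,0,0,0],
    [0,0.038,-0.068,0,0,0,0],
    [0,0.058,-0.094,0,0,0,0],
    [0,0.08,-0.118,0,0,0,0],
    [0,0.105,-0.14,0,0,0,0],
    [0,0.131,-0.16,0,0,0,0],
    [0,0.158,-0.178,0,0,0,0],
    [0,0.187,-0.193,0,0,0,0],
    [0,0.218,-0.205,0,0,0,0],
  ],
)

```text
t: 10.35
position: [0.4687, 0.139, 0.2797]
ee_rot: [[-0.931, 0.365, 0.001], [0.365, 0.931, -0.006], [-0.004, -0.005, -1.0]]
contact_force: [-7.9, -7.2, 8.4]
opening: 0.0143
grip_force: 30.0
```

play_rows(
  series=[
    [0,0.031,-0.01,0,0,0,0],
    [0,0.063,-0.017,0,0,0,0],
    [0,0.096,-0.021,0,0,0,0],
    [0,0.128,-0.022,0,0,0,0],
    [0,0.161,-0.021,0,0,0,0],
    [0,0.193,-0.016,0,0,0,0],
    [0,0.225,-0.009,0,0,0,0],
    [0,0.257,0.001,0,0,0,0],
    [0,0.287,0.014,0,0,0,0],
    [0,0.316,0.029,0,0,0,0],
  ],
)

```text
t: 11.18
position: [0.5174, 0.2595, 0.2638]
ee_rot: [[-0.931, 0.365, 0.004], [0.365, 0.931, -0.001], [-0.004, 0.001, -1.0]]
contact_force: [2.0, -6.6, 3.1]
opening: 0.0145
grip_force: 30.0
```

Run:
```python
from h import *; from loc import *
s=robot.sense();q=S(s['position']);print(s['t'],q,s['contact_force'],'ang',np.degrees(np.arctan2(q[2]+.0188-.153,q[1]))-22.8)
a=snap('top')['image'][190:330,225:425];b=snap('side')['image'][120:300,300:480]
cv2.imwrite('pics/m5.png',np.hstack([cv2.resize(x,(400,400),interpolation=cv2.INTER_CUBIC) for x in(a,b)])[:,:,::-1])
```

```text
11.1833 [0.00248312 0.07887035 0.26379648] [ 2.01975115 -6.56461355  3.0568752 ] ang 35.87597341729692
```

View pics/m5.png

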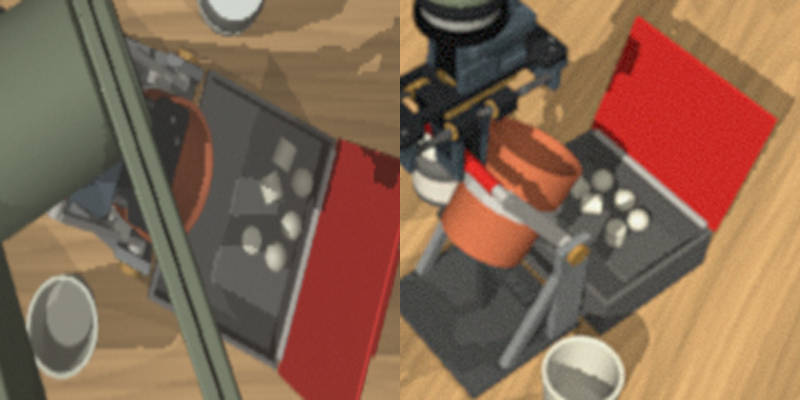

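All six pieces are in the box (top crop: (285,152), (270,188), (302,182), (291,223), (252,240), (274,257)). Now the jar goes back to upright.

play_rows(
  series=[
    [0,0.022,0.014,0,0,0,0],
    [0,0.043,0.029,0,0,0,0],
    [0,0.063,0.046,0,0,0,0],
    [0,0.087,0.069,0,0,0,0],
    [0,0.104,0.089,0,0,0,0],
    [0,0.119,0.11,0,0,0,0],
    [0,0.13,0.126,0,0,0,0],
    [0,0.14,0.143,0,0,0,0],
    [0,0.149,0.161,0,0,0,0],
    [0,0.157,0.179,0,0,0,0],
  ],
)

```text
t: 12.12
position: [0.5396, 0.3165, 0.192]
ee_rot: [[-0.931, 0.365, 0.002], [0.365, 0.931, -0.002], [-0.003, -0.001, -1.0]]
contact_force: [-7.0, -19.1, 46.4]
opening: 0.0143
grip_force: 30.0
```

play_rows(
  series=[
    [0,0.001,0.004,0,0,0,0],
    [0,0.001,0.008,0,0,0,0],
    [0,0.001,0.012,0,0,0,0],
    [0,0.001,0.014,0,0,0,0],
    [0,0.001,0.014,0,0,0,0],
    [0,0.001,0.014,0,0,0,0],
    [0,0.001,0.014,0,0,0,0],
    [0,0.001,0.014,0,0,0,0],
    [0,0.001,0.014,0,0,0,0],
    [0,0.001,0.014,0,0,0,0],
  ],
)

```text
t: 12.95
position: [0.5397, 0.3164, 0.1918]
ee_rot: [[-0.931, 0.366, 0.006], [0.366, 0.931, 0.0], [-0.005, 0.002, -1.0]]
contact_force: [-3.7, -10.8, 24.6]
opening: 0.0143
grip_force: 30.0
```

Run:
```python
from h import *; from loc import *
s=robot.sense();q=S(s['position']);print(s['t'],q,s['contact_force'],s['ft_torque'],'ang',np.degrees(np.arctan2(q[2]+.0188-.153,q[1]))-22.8)
d=snap('top');Q=S(cloud(d));im=d['image'].astype(int)
sel=(im[...,0]>1.4*im[...,1])&(abs(Q[...,0])<.06)&(Q[...,1]>-.06)&(Q[...,1]<.1)&(Q[...,2]>.2)&(Q[...,2]<.26)
r=Q[sel];print(len(r));print(np.linalg.lstsq(np.c_[r[:,:2],np.ones(len(r))],r[:,2],rcond=None)[0])
```

```text
12.95 [0.00232922 0.13995614 0.19180098] [ -3.73180516 -10.75370795  24.55325343] [-1.85105204  0.56284775 -0.08391178] ang -0.4296728729839465
223
[ 0.02674616 -0.02994783  0.21831248]
```

play_rows(
  series=[
    [0,0,-0.012,0,0,0,0],
    [0,0,-0.012,0,0,0,0],
    [0,0,-0.012,0,0,0,15],
    [0,0,-0.012,0,0,0,30],
    [0,0,-0.012,0,0,0,42],
    [0,0,-0.012,0,0,0,42],
    [0,0,-0.08,0,0,0,42],
    [0,0,-0.18,0,0,0,42],
    [0,0,-0.28,0,0,0,42],
    [0,0,-0.375,0,0,0,30],
  ],
)

```text
t: 13.83
position: [0.5381, 0.3184, 0.3377]
ee_rot: [[-0.931, 0.365, -0.001], [0.365, 0.931, 0.001], [0.001, 0.001, -1.0]]
contact_force: [1.2, 1.1, 0.4]
opening: 0.0381
grip_force: 0.0
```

```bash
cat > bar.py <<'E'
from h import *; from loc import *
np.set_printoptions(precision=4,suppress=True)
s=robot.sense();print(s['t'],S(s['position']),s['qpos'],s['contact_force'])
for n in ('side','wrist'):
    d=snap(n);Q=S(cloud(d));im=d['image'].astype(int)
    red=(im[...,0]>90)&(im[...,1]<.35*im[...,0])&(d['z_map']>0)&(abs(Q[...,0])<.07)
    b=Q[red&(Q[...,1]>.09)&(Q[...,2]>.17)&(Q[...,2]<.26)]
    if len(b):print(n,len(b),b.min(0),b.max(0),b.mean(0))
E
python3 bar.py
```

```text
13.8333 [0.0001 0.1412 0.3377] [ 0.5151  0.359   1.2016  0.0014  1.581  -0.6825] [1.1863 1.0576 0.4412]
side 227 [-0.049   0.1359  0.2087] [0.048  0.1494 0.2183] [-0.0008  0.1434  0.2136]
wrist 1395 [-0.0492  0.1336  0.2099] [0.0504 0.1469 0.2182] [-0.001   0.1403  0.215 ]
```

The bar is back at its starting height, so the jar is upright. Next is the lid: I'll move behind it with the fingers closed and turned 90°.

play_rows(
  series=[
    [0,-0.06,0,0,0,0.07,20],
    [-0.02,-0.13,0,0,0,0.14,0],
    [-0.04,-0.21,0,0,0,0.21,0],
    [-0.06,-0.29,0,0,0,0.28,0],
    [-0.08,-0.37,0,0,0,0.35,0],
    [-0.1,-0.45,0,0,0,0.42,0],
    [-0.12,-0.53,0,0,0,0.49,0],
    [-0.14,-0.61,0,0,0,0.56,0],
    [-0.14,-0.69,0,0,0,0.63,0],
    [-0.14,-0.75,0,0,0,0.7,0],
  ],
)

```text
t: 14.77
position: [0.4803, 0.0164, 0.3353]
ee_rot: [[-0.091, 0.996, -0.001], [0.996, 0.091, 0.0], [0.001, -0.001, -1.0]]
contact_force: [0.5, 0.5, 0.2]
opening: 0.0007
grip_force: 0.0
```

Run:
```python
from h import *; from loc import *
np.set_printoptions(precision=4,suppress=True)
s=robot.sense();p0=s['position'];R0=s['ee_rot'];print(s['t'],S(p0),s['qpos'])
T=W(.055,-.297,.33);rows(p0,R0,[(T,Rd(ey))])
d=snap('side');Q=S(cloud(d));im=d['image'].astype(int)
red=(im[...,0]>90)&(im[...,1]<.35*im[...,0])&(abs(Q[...,0])<.16)&(Q[...,1]<-.12)&(Q[...,1]>-.3)
l=Q[red];A=np.polyfit(l[:,2]-.06,l[:,1],1);print(len(l),A,'theta',90-np.degrees(np.arctan(A[0])))
yh=-.187
print('lid rows from TCP y=-.297,z=.175, x=+y shift')
def tcp(th,s=.115,h=.006,w=.016):
    c,n=np.cos(np.radians(th)),np.sin(np.radians(th))
    if th>90:return yh+.158*c-h*n-w,.175
    return yh+s*c-h*n-w,.06+s*n+h*c
p=(-.297,.175)
for seg in ([109,105,102,99,96,93,90,87,84,80],[77,74,70,66,62,58,54,50,46,42],[39,36,33,30,27,24,21,18,15,12],[10,8,6,4.5,3,2,1,0,-1,-2]):
    for th in seg:
        q=tcp(th);print(th,round((q[0]-p[0])/.4,3),round(-(q[1]-p[1])/.4,3))
    p=q;print(p)
```

```text
14.7667 [ 0.0573 -0.1609  0.3353] [ 0.0098  0.1136  1.5346  0.0004  1.4948 -0.0814]
[-0.301, -0.158, 0.013, -0.001, -0.0, 0.298]
3949 [-0.348 -0.185] theta 109.18575533374528
lid rows from TCP y=-.297,z=.175, x=+y shift
109 0.092 -0.0
105 0.118 -0.0
102 0.138 -0.0
99 0.158 -0.0
96 0.179 -0.0
93 0.199 -0.0
90 0.22 -0.0
87 0.235 -0.0
84 0.25 0.0
80 0.27 0.002
(np.float64(-0.18893930608637627), np.float64(0.1742947806624055))
77 0.015 0.002
74 0.03 0.005
70 0.049 0.01
66 0.068 0.017
62 0.087 0.025
58 0.104 0.034
54 0.122 0.044
50 0.138 0.056
46 0.154 0.069
42 0.168 0.082
(np.float64(-0.12155312870825281), np.float64(0.14140888868413307))
39 0.01 0.011
36 0.02 0.022
33 0.029 0.034
30 0.038 0.047
27 0.046 0.06
24 0.053 0.073
21 0.059 0.086
18 0.065 0.1
15 0.07 0.115
12 0.074 0.129
(np.float64(-0.0917604960605189), np.float64(0.08977873004844517))
10 0.002 0.01
8 0.005 0.02
6 0.006 0.029
4.5 0.007 0.037
3 0.008 0.044
2 0.009 0.049
1 0.009 0.054
0 0.009 0.059
-1 0.01 0.064
-2 0.01 0.069
(np.float64(-0.08786065791258897), np.float64(0.061982902841326966))
```

play_rows(
  series=[
    [-0.06,-0.03,0,0,0,0.06,0],
    [-0.14,-0.07,0,0,0,0.12,0],
    [-0.22,-0.11,0,0,0,0.18,0],
    [-0.28,-0.15,0,0,0,0.24,0],
    [-0.301,-0.158,0.01,0,0,0.298,0],
    [-0.301,-0.158,0.08,0,0,0.298,0],
    [-0.301,-0.158,0.17,0,0,0.298,0],
    [-0.301,-0.158,0.26,0,0,0.298,0],
    [-0.301,-0.158,0.35,0,0,0.298,0],
    [-0.301,-0.158,0.4,0,0,0.298,0],
  ],
)

```text
t: 15.65
position: [0.4276, -0.1068, 0.172]
ee_rot: [[0.362, 0.932, -0.006], [0.932, -0.362, 0.003], [0.0, -0.006, -1.0]]
contact_force: [-1.2, 0.6, -0.6]
opening: 0.0005
grip_force: 0.0
```

Run:
```python
from h import *; from loc import *
np.set_printoptions(precision=4,suppress=True)
s=robot.sense();print(s['t'],S(s['position']),s['qpos'],s['contact_force'],s['ee_rot'])
d=snap('side','s6')
```

```text
15.65 [ 0.0536 -0.2948  0.172 ] [-0.2717  0.1464  1.9132  0.0012  1.0882  0.0981] [-1.2005  0.6181 -0.6179] [[ 0.3619  0.9322 -0.0058]
 [ 0.9322 -0.3619  0.0027]
 [ 0.0004 -0.0064 -1.    ]]
```

View pics/s6.png

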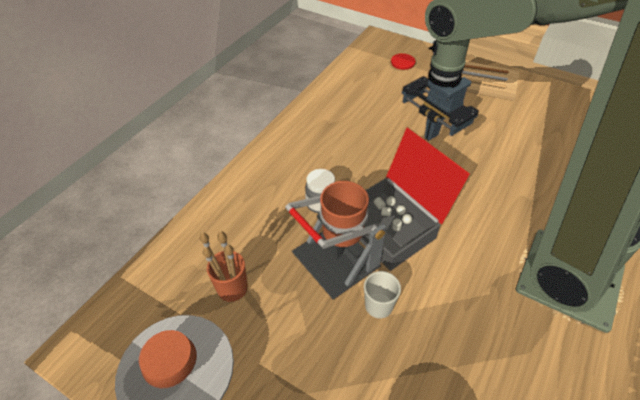

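The side view shows the jar upright at (345,210), six pieces in the box near (395,210), and the gripper behind the lid at (435,115). Pushing the lid now.

play_rows(
  series=[
    [0.06,0,0,0,0,0,0],
    [0.092,0,0,0,0,0,0],
    [0.118,0,0,0,0,0,0],
    [0.138,0,0,0,0,0,0],
    [0.158,0,0,0,0,0,0],
    [0.179,0,0,0,0,0,0],
    [0.2,0,0,0,0,0,0],
    [0.22,0,0,0,0,0,0],
    [0.24,0,0,0,0,0,0],
    [0.27,0,0.002,0,0,0,0],
  ],
)

```text
t: 16.53
position: [0.4693, -0.0073, 0.1755]
ee_rot: [[0.363, 0.932, 0.0], [0.932, -0.363, -0.001], [-0.001, 0.0, -1.0]]
contact_force: [1.0, -3.0, -0.8]
opening: 0.0004
grip_force: 1.1
```

play_rows(
  series=[
    [0.015,0,0.002,0,0,0,0],
    [0.03,0,0.005,0,0,0,0],
    [0.049,0,0.01,0,0,0,0],
    [0.068,0,0.017,0,0,0,0],
    [0.087,0,0.025,0,0,0,0],
    [0.104,0,0.034,0,0,0,0],
    [0.122,0,0.044,0,0,0,0],
    [0.138,0,0.056,0,0,0,0],
    [0.154,0,0.069,0,0,0,0],
    [0.168,0,0.082,0,0,0,0],
  ],
)

```text
t: 17.37
position: [0.4936, 0.0558, 0.1421]
ee_rot: [[0.362, 0.932, -0.0], [0.932, -0.362, 0.0], [0.0, -0.0, -1.0]]
contact_force: [-0.2, -1.9, 0.0]
opening: 0.0005
grip_force: 0.7
```

```bash
cat > lid.py <<'E'
from h import *; from loc import *
np.set_printoptions(precision=4,suppress=True)
s=robot.sense();print(s['t'],S(s['position']),s['qpos'],s['contact_force'])
d=snap('side');Q=S(cloud(d));im=d['image'].astype(int)
red=(im[...,0]>90)&(im[...,1]<.35*im[...,0])&(abs(Q[...,0]+.01)<.12)&(Q[...,1]<-.02)&(Q[...,1]>-.3)
l=Q[red];print(len(l));v=np.linalg.svd(l-np.median(l,0),full_matrices=False)[2][2];print('normal',v*np.sign(v[2]),np.percentile(l,[1,50,99],axis=0))
E
python3 lid.py
```

```text
17.3667 [ 0.0552 -0.1193  0.1421] [0.0894 0.2581 1.8489 0.0002 1.0348 0.4601] [-0.1654 -1.8679  0.0017]
1218
normal [-0.0029 -0.6707  0.7417] [[-0.1109 -0.1826  0.0685]
 [-0.0272 -0.1181  0.1252]
 [ 0.0844 -0.0675  0.1701]]
```

play_rows(
  series=[
    [0.01,0,0.011,0,0,0,0],
    [0.02,0,0.022,0,0,0,0],
    [0.029,0,0.034,0,0,0,0],
    [0.038,0,0.047,0,0,0,0],
    [0.046,0,0.06,0,0,0,0],
    [0.053,0,0.073,0,0,0,0],
    [0.059,0,0.086,0,0,0,0],
    [0.065,0,0.1,0,0,0,0],
    [0.07,0,0.115,0,0,0,0],
    [0.074,0,0.129,0,0,0,0],
  ],
)

```text
t: 18.25
position: [0.5044, 0.083, 0.0906]
ee_rot: [[0.362, 0.932, 0.0], [0.932, -0.362, 0.0], [0.0, 0.0, -1.0]]
contact_force: [-1.5, 0.8, 1.0]
opening: 0.0003
grip_force: 0.5
```

play_rows(
  series=[
    [0.002,0,0.01,0,0,0,0],
    [0.005,0,0.02,0,0,0,0],
    [0.006,0,0.029,0,0,0,0],
    [0.007,0,0.037,0,0,0,0],
    [0.008,0,0.044,0,0,0,0],
    [0.009,0,0.049,0,0,0,0],
    [0.009,0,0.054,0,0,0,0],
    [0.009,0,0.058,0,0,0,0],
    [0.009,0,0.061,0,0,0,0],
    [0.009,0,0.063,0,0,0,0],
  ],
)

```text
t: 19.08
position: [0.5057, 0.0861, 0.0662]
ee_rot: [[0.362, 0.932, 0.001], [0.932, -0.362, 0.0], [0.0, 0.0, -1.0]]
contact_force: [-2.1, 0.4, 11.0]
opening: 0.0003
grip_force: 4.5
```

```bash
python3 lid.py
```

```text
19.0833 [ 0.0554 -0.0868  0.0662] [ 0.1462  0.3675  1.9125 -0.0001  0.861   0.5171] [-2.0994  0.4466 10.9861]
2441
normal [-0.0084 -0.0129  0.9999] [[-0.1099 -0.1803  0.0611]
 [-0.0529 -0.1078  0.0651]
 [ 0.0415 -0.0311  0.073 ]]
```

play_rows(
  series=[
    [0,0,0.003,0,0,0,0],
    [0,0,0.003,0,0,0,0],
    [0,0,-0.03,0,0,0,0],
    [0,0,-0.1,0,0,0,0],
    [0,0,-0.19,0,0,0,0],
    [-0.04,0,-0.28,0,0,0,0],
    [-0.12,0,-0.37,0,0,0,0],
    [-0.22,0,-0.45,0,0,0,0],
    [-0.32,0,-0.5,0,0,0,0],
    [-0.4,0,-0.5,0,0,0,0],
  ],
)

```text
t: 19.97
position: [0.451, -0.0573, 0.2678]
ee_rot: [[0.361, 0.933, 0.006], [0.933, -0.361, -0.001], [0.001, 0.006, -1.0]]
contact_force: [1.2, -0.3, 0.0]
opening: 0.0004
grip_force: 0.0
```

play_rows(
  series=[
    [-0.1,0,0,0,0,0,0],
    [-0.2,0,0,0,0,0,0],
    [-0.3,0,0,0,0,0,0],
    [-0.3,0,0,0,0,0,0],
    [-0.3,0,0,0,0,0,0],
    [-0.3,0,0,0,0,0,0],
    [-0.3,0,0,0,0,0,0],
    [-0.3,0,0,0,0,0,0],
    [-0.3,0,0,0,0,0,0],
    [-0.3,0,0,0,0,0,0],
  ],
)

```text
t: 20.8
position: [0.407, -0.1672, 0.2644]
ee_rot: [[0.36, 0.933, -0.0], [0.933, -0.36, 0.0], [-0.0, -0.0, -1.0]]
contact_force: [0.7, 0.4, 0.6]
opening: 0.0002
grip_force: 0.0
```

```bash
python3 lid.py; python3 bar.py
python3 - <<'E'
from h import *
a=snap('top')['image'];b=snap('side')['image'][90:350,180:500]
cv2.imwrite('pics/m7.png',np.hstack([cv2.resize(x,(400,z)) if z==325 else np.pad(cv2.resize(x,(400,250)),((0,75),(0,0),(0,0))) for x,z in((a,250),(b,325))])[:,:,::-1])
E
```

```text
20.8 [ 0.0567 -0.3586  0.2644] [-0.4159  0.0728  1.7552 -0.      1.3138 -0.0472] [0.6529 0.4103 0.611 ]
3084
normal [-0.001  -0.0063  1.    ] [[-0.1099 -0.1817  0.0613]
 [-0.0321 -0.1186  0.0651]
 [ 0.0857 -0.032   0.07  ]]
20.85 [ 0.0567 -0.3587  0.2645] [-0.4163  0.0727  1.7551 -0.      1.3138 -0.0472] [-0.2592  0.5858  0.1969]
side 232 [-0.0487  0.1357  0.2088] [0.0501 0.1493 0.218 ] [-0.0012  0.1434  0.2138]
```

View pics/m7.png

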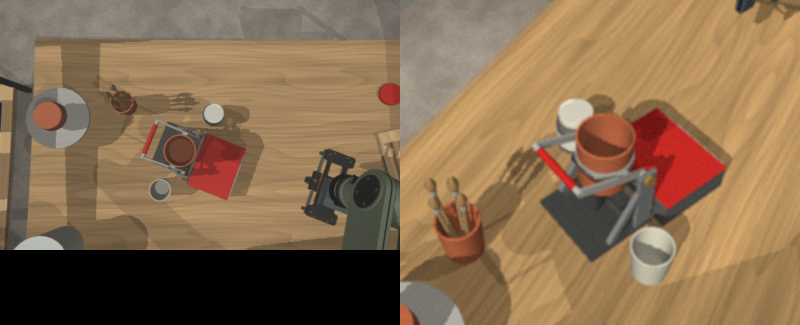

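The lid lies flat on the box at (215,165), the jar is upright and empty, and the bystanders have not moved. Handing in.

```bash
python3 -c "
from bench import robot
print(robot.hand_in())"
```

```text
the job is handed in; nothing more can be done
None
```

I handed the job in at about 21 s: all six grinding pieces are in the box, the jar is back upright on its rest, the lid lies closed, and the beaker, tub and brush pot look unmoved; no verdict came back.

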